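Swap flat battery packs for charged ones

TASK

Change the batteries: put the two charged packs from the charger into the label printer and the electric stapler, the deep pack into the printer and the slim one into the stapler, and put the two flat packs from those machines into the charger, either bay. Every bay is taken; the empty half of the desk tray is free for setting a pack down on the way. At the end all four sit upright and fully home in their bays. Leave the rubber stamp standing on its pad.

Things in the scene. Friction and masses are not known exactly. Their poses are not given: they have to be found in the camera images.
- deep_flat: Black battery pack block, footprint 38 mm (own x) by 58 mm (own y), origin at the centre of its underside, z up. It lifts straight out of and drops straight in, either way round, no latch. The flat deep pack: 44 mm tall, five ribs across its top, about 0.2 kg; starts seated in the label printer.
- slim_flat: Black battery pack block, footprint 38 mm (own x) by 58 mm (own y), origin at the centre of its underside, z up. It lifts straight out of and drops straight in, either way round, no latch. The flat slim pack: 26 mm tall, smooth top with a round key, about 0.13 kg; starts seated in the electric stapler.
- deep_charged: Charged deep pack, looks the same as deep_flat (44 mm tall, ribbed top); it starts in one of the charger's two bays.
- slim_charged: Charged slim pack, looks the same as slim_flat (26 mm tall, smooth top); it starts in the charger's other bay.
- label_printer: Label printer, white, grey deck, round roll cover in front, fixed. Origin on the worktop under the centre of its bay, front to own -x. Bay 43 (x) x 63 (y) mm with 4 mm sloped lead-in, 10 mm deep: floor 40 mm, rim 50 mm above the origin. Body reaches 80 mm to -x, 35 mm to +x, 42 mm to each side, nothing above the rim.
- electric_stapler: Electric stapler, grey on a black base, 40 mm wide head over a paper slot in front, fixed. Origin on the worktop under the centre of its bay, front to own -x. Bay 43 (x) x 63 (y) mm with 4 mm sloped lead-in, 10 mm deep: floor 38 mm, rim 48 mm above the origin. Body reaches 80 mm to -x, 35 mm to +x, 40 mm to each side, nothing above the rim.
- charger: Grey two-bay charger, 134 (x) x 84 (y) x 24 mm, fixed, thin cord behind it. Origin on the worktop under its centre. Two bays, 43 (x) x 63 (y) mm with 4 mm sloped lead-in, 10 mm deep, centred at x = -37 mm and x = +37 mm, y = 0 in its frame: floors 14 mm, rim 24 mm above the origin.
- desk_tray: Low charcoal desk tray fixed to the worktop, 160 (x) x 280 (y) mm, rim 27 mm high, floor 3 mm above the worktop, origin at the centre of its underside, split by a divider. Pens and oddments lie in the half towards its own +y; the half towards -y is empty: 154 mm along x by 113 mm along y, centred at x = 0, y = -81 mm in the tray's frame.
- rubber_stamp: Loose wooden rubber stamp with a turned handle, 20 x 48 mm block, 65 mm tall, standing on a closed stamp pad (63 x 93 x 15 mm); origin at the centre of its underside. To be left alone. Mind the wall cupboard over the back of the worktop: its underside is 0.56 m up, its front 0.61 m from the robot (world x), so keep wrist and elbow in front of it.

How it is judged:
By the outcome, as a careful person would: the job done as asked, in the order asked, and still so for the second after the job is handed in, with the robot touching nothing.
It also fails if it takes over 115 s, if anything falls off the work surface, if the arm or the gripper's body presses on something with over 40 N, if the wrist force passes 120 N, or if a joint passes its speed limit or range.

ROBOT

A 6-joint arm with a two-finger parallel gripper is mounted at the origin on a cart in front of the work surface, level with it; the furniture and walls round the work are solid. World frame = base frame: x ahead of the robot, y to its left, z up, the work surface at z = 0. Lengths are in mm, angles in rad, forces in N, time in s.
With the tool pointing down it reaches from about 300 to 775 mm from the base axis. Payload 14.6 kg.
Tool frame: the origin (TCP) lies on the mounting face of the last link; the fingertips stand 199 mm ahead of it and the grasp point (between the pads) lies 180 mm ahead of it; z points along the fingers, y is the line along which they close (so a half turn about z gives the same grasp; the last joint's range is limited). The gripper opens to 94 mm and grips with 3 to 60 N. Pads are 16 mm wide; open, the fingers measure 119 mm over their backs; the gripper's body (75 mm by 177 mm) begins 78 mm behind the grasp point.
Start: joints at [1.048, 0.3, 1.521, -0, 1.321, -0.067], TCP at [242.096, 493.842, 404.646] pointing down, gripper open.
Joint ranges: [-3.03, 3.03], [-0.79, 2.21], [0.23, 2.52], [-1.04, 4.18], [0, 3.07], [-2.55, 2.55]. Speed limits (rad/s): [2.22, 2.22, 2.57, 3.14, 3.14, 3.14].

INTERFACE

Orientations are given as [roll, pitch, yaw] about the fixed x, y, z axes, in that order (R = Rz(yaw) Ry(pitch) Rx(roll)).
In Python, from cell import manip gives the robot as it stands. The module is installed in compiled form; this text tells all that it offers.
- The arm moves only by the shell command python3 -m creep 'ROWS' [FORCE]. ROWS is a JSON object of lists of equal length, an entry for each row: "slide": the shift along the world's x, y, z in cm, a list of three; "turn": the turn about the world's z in rad; "claw": the opening, from 0 (shut) to 1 (fully open). A call has 1 to 8 rows; each row shifts and turns the commanded pose from where the row before left it; what a row does not reach is not made up. A row lasts 1/8 s, in which the tool goes at most 62.5 mm and 10.7 degrees, less where a joint would pass 70% of its speed; a pose out of reach is approached as far as the arm can. A call with a gripper value outside its range is refused whole. The fingers move at their own pace and stop on an object; FORCE is the grip in N (left out, the last holds). Time passes only in rows, so rows that do not move let the fingers close. It gives the time, the measured TCP pose, the force, the opening and the grip force at its end, in the units of the state.
- manip.read_state(): the state, without advancing time (a new reading comes with each control period).
- manip.camera(name): name is "side" or "top" or "wrist"; returns (picture, depth): 400x640x3 uint8, red, green, blue; 400x640 float32, mm along the optical axis (not along the pixel's ray), 0 where there is no reading.
- manip.calibration(name): a dict with "intrinsics" (3x3 intrinsics, pixels), "pose" (4x4, takes a point from camera to world coordinates). Camera axes: x right, y up, looking along -z (the intrinsics and any distortion apply to the point x, -y, -z); pixel columns grow to the right and rows downward; lengths in mm; the calibration is good to about 2 mm. A picture is of the moment at which its call begins: read the wrist's pose just before it. calibration takes no time and is no camera call; for the wrist camera it gives the pose at the moment of the call.
- manip.sign_off(): hands the job in; it is judged then, once.
Trained networks look in the newest picture that a camera, given by its name, has taken for a name from the list of things; names that differ only in an ending like _2 or _b are one class to them, and where a whole thing is asked for, a point or a joint stands for the part that bears it (a point fixed in the world has none). Each returns a list of dicts, best first, with "score" (0 to 1); they miss things now and then, are a little off and sometimes report something else, mostly with a low value. They report only what shows in the picture. A call takes as long as a camera call.
- manip.cut_out(query, camera): "mask" (400x640 bool, what is visible of it) and "position" ([column, row] in pixels, amid what is visible of it).
The state is a dict: "clock": time; "joints": joint angles; "qd": joint speeds; "effort": joint torques, N m; "eef_pos": TCP position; "eef_rot": TCP orientation; "wrist_force": force on the tool from outside, world axes, zero at the start; "moment": the same for the moment, N m; "finger_gap": finger opening in mm; "finger_force": force on a finger pad.
Only numpy, scipy, OpenCV 4.12 (cv2) and the standard library are available. Lean on these libraries where they do the work, as an engineer would, in place of code of your own. Each camera call takes 0.05 s, during which the arm holds its last target. There are 200 camera calls.

## Working session

There is one attempt and no reset: what is moved stays moved. The work goes in short steps, Python scripts to look and compute and a shell command to move; the robot and the scene stay as the last step left them, time stands still between calls to the robot, and variables do not carry over. Pictures are saved under pics/ and viewed, at most 14 in all, crops included, and the job is handed in when it is done.

```bash
mkdir -p pics; cat > h.py <<'E'
import numpy as np, cv2
from cell import manip
def pts(name,depth,K=None,T=None):
    c=manip.calibration(name); K=c["intrinsics"];T=np.array(c["pose"]); K=np.array(K)
    v,u=np.mgrid[0:400,0:640]
    d=depth
    P=np.stack([(u-K[0,2])/K[0,0]*d,-(v-K[1,2])/K[1,1]*d,-d],-1)
    return P@T[:3,:3].T+T[:3,3]
E
python3 - <<'E'
from h import *
s=manip.read_state();print(s)
for n in ["top","side"]:
    im,d=manip.camera(n);cv2.imwrite(f"pics/{n}0.png",im[...,::-1]);np.save(n+"0.npy",d)
    c=manip.calibration(n);print(c)
    P=pts(n,d)
    for q in ["deep_flat","slim_flat","label_printer","electric_stapler","charger","desk_tray","rubber_stamp"]:
        for r in manip.cut_out(q,n):
            m=r["mask"]&(d>0); p=P[m]
            print(n,q,round(r["score"],2),np.round(r["position"]),m.sum(), np.round(np.median(p,0)) if m.sum() else "", np.round(np.percentile(p,[2,98],axis=0)).tolist() if m.sum() else "")
E
```

```text
{'clock': 0.0, 'joints': array([ 1.04838402e+00,  3.00447001e-01,  1.52159752e+00, -9.48995887e-06,
        1.32069972e+00, -6.66002377e-02]), 'qd': array([-0.00033851, -0.00073446,  0.00036655, -0.00089359, -0.00103941,
        0.0006571 ]), 'effort': array([-9.36757569e-04, -5.31808090e+01, -3.52743566e+01,  7.07876240e-02,
        2.44035391e-02, -1.32166692e-04]), 'eef_pos': array([242.08834012, 493.81007091, 404.09246652]), 'eef_rot': array([-3.14044301e+00, -6.74672142e-05,  2.68578290e+00]), 'wrist_force': array([ 0.13640688,  0.28343957, -0.31883521]), 'moment': array([ 0.005395  , -0.0735925 , -0.05521267]), 'finger_force': 0.0, 'finger_gap': 94.11895956067774}
{'intrinsics': array([[393.15572752,   0.        , 323.4198988 ],
       [  0.        , 393.15572752, 199.51433768],
       [  0.        ,   0.        ,   1.        ]]), 'pose': array([[ 2.87661508e-02,  9.98529648e-01, -4.59461676e-02,
         4.36868633e+02],
       [-9.99534627e-01,  2.92010385e-02,  8.82203729e-03,
        -5.95809851e+01],
       [ 1.01507416e-02,  4.56710095e-02,  9.98904961e-01,
         1.214
[... 1443 characters left out ...]
t 0.49 [344. 126.] 282 [ 506. -352.   79.] [[488.0, -404.0, 49.0], [524.0, -345.0, 85.0]]
side slim_flat 0.58 [341. 155.] 261 [ 495. -242.   62.] [[478.0, -285.0, 44.0], [515.0, -229.0, 66.0]]
side label_printer 0.87 [358. 140.] 726 [ 464. -347.   40.] [[418.0, -417.0, 4.0], [540.0, -332.0, 51.0]]
side electric_stapler 0.91 [351. 167.] 893 [ 466. -233.   35.] [[419.0, -287.0, 8.0], [530.0, -217.0, 49.0]]
side charger 0.84 [301. 278.] 1368 [519. 166.  23.] [[456.0, 99.0, 4.0], [595.0, 182.0, 26.0]]
side desk_tray 0.6 [316. 206.] 4151 [526. -81.   4.] [[453.0, -199.0, 1.0], [610.0, 80.0, 26.0]]
side rubber_stamp 0.78 [278. 304.] 418 [532. 247.  35.] [[522.0, 221.0, 20.0], [546.0, 264.0, 80.0]]
```

View pics/top0.png

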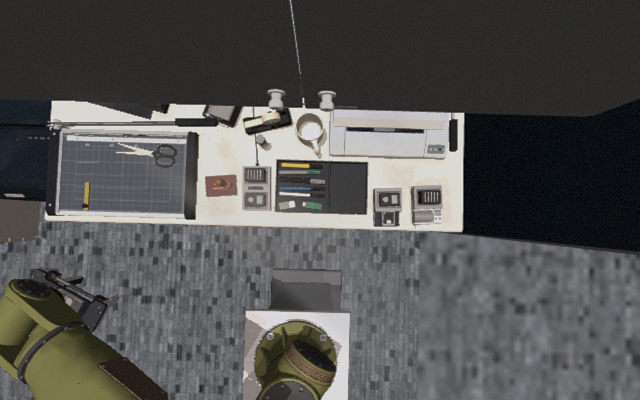

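```bash
python3 - <<'E'
from h import *
def rect(p):
    (c,(w,h),a)=cv2.minAreaRect(p[:,:2].astype(np.float32))
    return np.round(c,1),round(w,1),round(h,1),round(a,1)
for n in ["top","side"]:
    P=pts(n,np.load(n+"0.npy"))
    for nm,(x0,x1,y0,y1),zt in [("df",(480,535,-415,-335),84),("sf",(470,522,-300,-222),64),("c1",(470,515,95,180),40),("c2",(540,595,95,180),58),("chg",(445,615,85,190),24),("prn",(470,550,-430,-320),50),("stp",(460,540,-310,-212),48),("tray",(440,620,-210,-80),27),("stamp",(480,580,170,290),15)]:
        m=(P[...,0]>x0)&(P[...,0]<x1)&(P[...,1]>y0)&(P[...,1]<y1)&(abs(P[...,2]-zt)<6)
        p=P[m]
        if len(p)>5: print(n,nm,len(p),np.round(np.median(p,0),1),rect(p))
for n in ["top","side"]:
    im=cv2.imread(f"pics/{n}0.png")
    if n=="side": cv2.imwrite("pics/side0c.png",cv2.resize(im[90:340,180:480],(720,600),interpolation=cv2.INTER_CUBIC))
E
```

```text
top df 262 [ 507.6 -377.5   84.9] (array([ 506.8, -378.2]), 37.8, 56.2, 1.8)
top sf 254 [ 496.8 -262.3   64.8] (array([ 497. , -262.7]), 35.7, 58.9, 2.0)
top c1 228 [487.  135.2  40.7] (array([488. , 135.7]), 33.3, 57.9, 1.9)
top c2 249 [559.2 136.7  58.8] (array([559.3, 137.7]), 36.3, 59.1, 1.4)
top chg 622 [521.  132.3  24.5] (array([522.6, 136.1]), 131.5, 85.5, 1.7)
top prn 346 [ 503.2 -375.9   50.9] (array([ 508.5, -379.7]), 68.9, 86.3, 1.8)
top stp 335 [ 498.7 -258.2   48.6] (array([ 496.3, -262.1]), 68.7, 78.8, 1.7)
top tray 158 [ 546.9 -158.6   24.3] (array([ 530.6, -142.2]), 161.2, 119.0, 1.5)
top stamp 510 [520.9 245.   16.1] (array([525.3, 229.9]), 119.1, 76.2, 88.8)
side df 148 [ 506.6 -370.5   83.3] (array([ 506.9, -376.4]), 37.5, 61.4, 1.9)
side sf 182 [ 496.2 -253.3   63.3] (array([ 497.3, -258.8]), 37.7, 63.8, 3.3)
side c1 417 [487.2 141.7  39.9] (array([488.3, 138.7]), 59.7, 36.5, 90.0)
side c2 453 [558.4 144.2  58. ] (array([559.6, 139.8]), 38.5, 60.2, 0.7)
side chg 1153 [520.  164.4  23.6] (array([523. , 138.9]), 134.9, 88.0, 1.7)
side prn 232 [ 503.6 -351.3   48.9] (array([ 508.1, -376. ]), 70.1, 91.4, 3.3)
side stp 290 [ 492.9 -236.3   47.1] (array([ 496.6, -257.5]), 72.7, 82.7, 2.9)
side tray 169 [ 552.4 -195.4   23.6] (array([ 532.1, -140.2]), 160.2, 120.8, 0.2)
side stamp 1282 [520.3 249.9  15.3] (array([533.7, 232. ]), 118.0, 99.4, 85.8)
```

View pics/side0c.png

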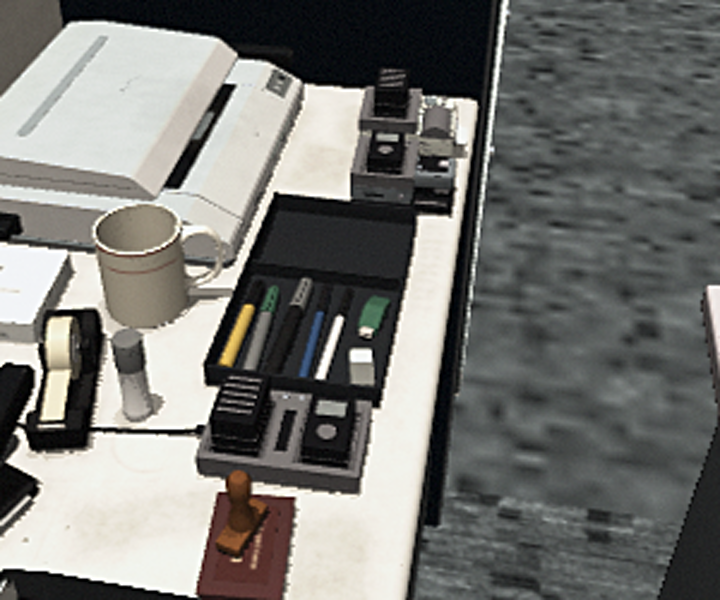

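```bash
python3 -m creep '{"slide":[[1.5,-5.6,0],[1.75,-5.8,0],[1.75,-5.8,0],[1.75,-5.8,0],[1.75,-5.8,0],[1.75,-5.8,0],[1.75,-5.8,0],[1.75,-5.8,0]],"turn":[0.06,0.06,0.06,0.06,0.06,0.06,0.06,0.067],"claw":[0.85,0.85,0.85,0.85,0.85,0.85,0.85,0.85]}' 30
python3 -m creep '{"slide":[[1.75,-5.8,0],[1.75,-5.8,0],[1.75,-5.8,0],[1.75,-5.8,0],[1.75,-5.8,-1],[1.75,-5.8,-1],[1.75,-5.8,-1],[0,0,-1]],"turn":[0,0,0,0,0,0,0,0],"claw":[0.85,0.85,0.85,0.85,0.85,0.85,0.85,0.85]}' 
cat > look.py <<'E'
from h import *
import sys
tag=sys.argv[1]
im,d=manip.camera("wrist");cv2.imwrite(f"pics/w{tag}.png",im[...,::-1])
P=pts("wrist",d);s=manip.read_state();np.save(f"w{tag}.npy",P)
print("eef",np.round(s["eef_pos"],1),np.round(s["eef_rot"],4),"t",round(s["clock"],2), "gap",s["finger_gap"])
for a in sys.argv[2:]:
    nm,x0,x1,y0,y1,z0,z1=a.split(",");x0,x1,y0,y1,z0,z1=map(float,(x0,x1,y0,y1,z0,z1))
    m=(P[...,0]>x0)&(P[...,0]<x1)&(P[...,1]>y0)&(P[...,1]<y1)&(P[...,2]>z0)&(P[...,2]<z1)
    m=cv2.morphologyEx(m.astype(np.uint8),cv2.MORPH_OPEN,np.ones((3,3)))>0
    p=P[m]
    if len(p)<20: print(nm,"none",len(p));continue
    c,wh,an=cv2.minAreaRect(p[:,:2].astype(np.float32))
    print(nm,len(p),"zmed",round(np.median(p[:,2]),1),"c",np.round(c,1),"wh",np.round(wh,1),"ang",round(an,2),"med",np.round(np.median(p[:,:2],0),1))
E
python3 look.py a df,480,540,-420,-335,74,95 sf,465,525,-305,-220,54,75 prn,465,550,-430,-320,44,58 stp,455,540,-310,-212,43,53 tray,440,620,-210,-80,20,35; python3 -c "
from h import *;print(manip.calibration('wrist'))"
```

```text
clock: 1.8
eef_pos: [379.6, 29.9, 405.0]
eef_rot: [-3.142, 0.001, -3.108]
wrist_force: [0.2, 0.6, -0.3]
finger_gap: 80.0
finger_force: 0.0
clock: 2.8
eef_pos: [502.1, -377.2, 362.5]
eef_rot: [3.141, -0.001, -3.113]
wrist_force: [0.1, 0.4, 0.3]
finger_gap: 79.9
finger_force: 0.0
eef [ 501.9 -375.3  361.5] [ 3.1392e+00 -2.6000e-03 -3.1122e+00] t 2.85 gap 80.04748636460936
df 2336 zmed 83.0 c [ 504.9 -375.8] wh [38.2 57.9] ang 2.67 med [ 503.3 -375.7]
sf 2141 zmed 63.1 c [ 495.2 -259.9] wh [38.4 58.2] ang 2.88 med [ 493.5 -261. ]
prn 2268 zmed 48.8 c [ 506.1 -376.2] wh [70.7 84.2] ang 3.29 med [ 487.1 -379. ]
stp 2303 zmed 47.0 c [ 492.9 -258.7] wh [75.1 81. ] ang 1.95 med [ 485.1 -262.4]
tray 593 zmed 22.5 c [ 488.2 -172.6] wh [ 84.7 174.9] ang 48.96 med [ 484.3 -197.7]
{'intrinsics': array([[281.729151  ,   0.        , 321.84807139],
       [  0.        , 281.729151  , 197.65552352],
       [  0.        ,   0.        ,   1.        ]]), 'pose': array([[-2.92565840e-02, -9.69114990e-01, -2.44867698e-01,
         4.28797844e+02],
       [ 9.99569080e-01, -2.77795959e-02, -9.48411724e-03,
        -3.76067454e+02],
       [ 2.38887448e-03, -2.45039652e-01,  9.69510114e-01,
         3.41850684e+02],
       [ 0.00000000e+00,  0.00000000e+00,  0.00000000e+00,
         1.00000000e+00]])}
```

View pics/wa.png

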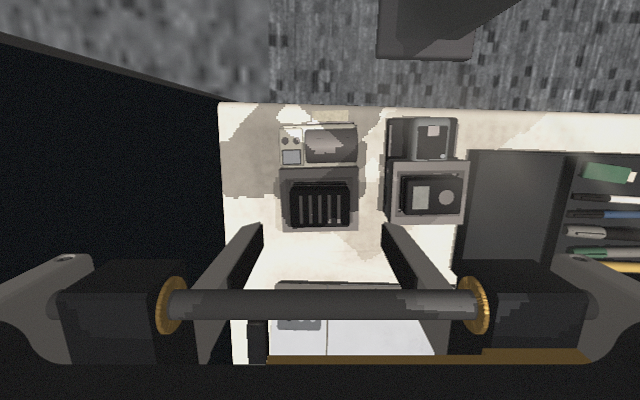

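```bash
python3 -m creep '{"slide":[[0.4,-0.2,-4],[0,0,-4],[0,0,-3.1],[0,0,0],[0,0,0],[0,0,0],[0,0,0],[0,0,0]],"turn":[0.01,0,0,0,0,0,0,0],"claw":[0.85,0.85,0.85,0.85,0.5,0.5,0.5,0.5]}' 30
python3 look.py b df,480,540,-420,-335,74,95
```

```text
clock: 3.85
eef_pos: [506.3, -376.7, 255.2]
eef_rot: [-3.139, 0.002, -3.101]
wrist_force: [0.9, -4.4, 6.1]
finger_gap: 58.0
finger_force: 30.0
eef [ 506.3 -376.7  255.3] [-3.1389e+00  2.3000e-03 -3.1006e+00] t 3.9 gap 57.80372321838086
df 6907 zmed 84.1 c [ 505.2 -375.9] wh [38.2 81.5] ang 3.41 med [ 501.3 -376.3]
```

View pics/wb.png

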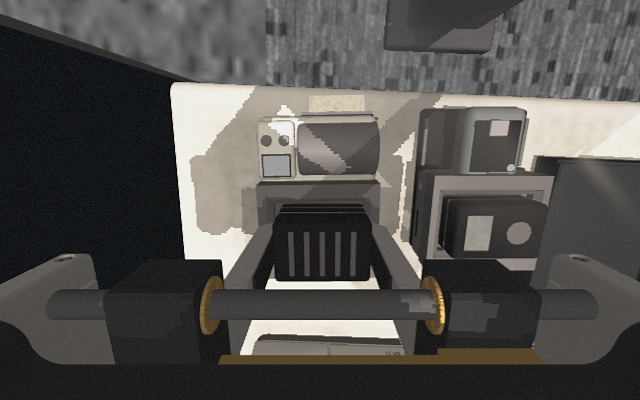

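```bash
python3 -m creep '{"slide":[[0,0,1.5],[0,0,3.5],[0.5,4.6,0],[0.5,4.7,0],[0.5,4.7,0],[0.5,4.7,0],[0.5,4.7,0],[0,0,-3]],"turn":[0,0,0,0,0,0,0,0],"claw":[0.5,0.5,0.5,0.5,0.5,0.5,0.5,0.5]}' 
python3 -m creep '{"slide":[[0,0,-3],[0,0,-2],[0,0,-0.5],[0,0,0]],"turn":[0,0,0,0],"claw":[0.5,0.5,0.5,0.5]}'
```

```text
clock: 4.9
eef_pos: [531.6, -139.5, 275.3]
eef_rot: [-3.141, 0.003, -3.097]
wrist_force: [0.0, -1.1, -2.8]
finger_gap: 57.7
finger_force: 30.0
clock: 5.4
eef_pos: [531.1, -142.1, 219.2]
eef_rot: [3.141, -0.0, -3.1]
wrist_force: [0.9, -0.3, -2.6]
finger_gap: 58.0
finger_force: 30.0
```

```bash
python3 -m creep '{"slide":[[0,0,-0.1],[0,0,0],[0,0,0],[0,0,3],[0,0,5],[0,4,4],[0,5.5,0],[0,5.5,0]],"turn":[0,0,0,0,0,0,0,0],"claw":[0.5,0.8,0.8,0.8,0.8,0.8,0.8,0.8]}' 
python3 -m creep '{"slide":[[0,5.5,0],[0,5.5,0],[0,2,0],[0,0,0]],"turn":[0,0,0,0],"claw":[0.8,0.8,0.8,0.8]}'
python3 look.py c c1,465,515,95,180,33,47 c2,535,590,95,180,52,66 chg,445,615,85,190,18,30
```

```text
clock: 6.4
eef_pos: [530.8, 9.3, 338.3]
eef_rot: [-3.141, 0.001, -3.101]
wrist_force: [0.7, -0.2, -1.5]
finger_gap: 75.5
finger_force: 0.0
clock: 6.9
eef_pos: [531.0, 138.4, 337.6]
eef_rot: [-3.141, -0.0, -3.099]
wrist_force: [0.2, -0.3, -0.6]
finger_gap: 75.2
finger_force: 0.0
eef [531.1 137.4 337.6] [-3.1413e+00 -1.0000e-04 -3.0999e+00] t 6.95 gap 75.52507319133942
c1 2249 zmed 40.1 c [485.1 136. ] wh [37.7 58. ] ang 1.14 med [484.4 135.8]
c2 2145 zmed 57.9 c [558.2 137.9] wh [38.1 57.3] ang 1.14 med [556.6 137.6]
chg 4683 zmed 23.8 c [521.1 136.2] wh [133.9  84.1] ang 1.45 med [516.1 134.8]
```

View pics/wc.png

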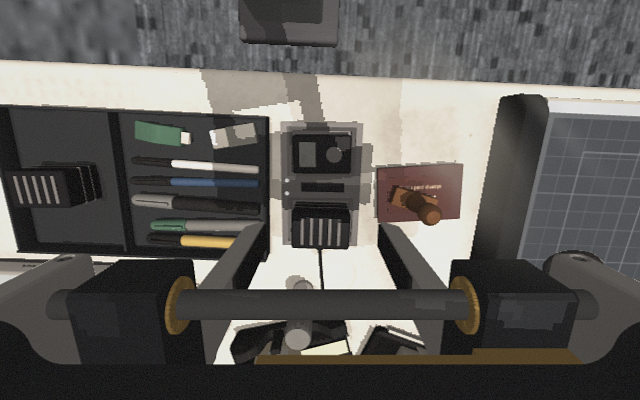

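```bash
python3 -m creep '{"slide":[[2.7,0,-4],[0,0,-4],[0,0,-2.8],[0,0,0],[0,0,0],[0,0,0],[0,0,0],[0,0,0]],"turn":[-0.015,0,0,0,0,0,0,0],"claw":[0.8,0.8,0.8,0.8,0.5,0.5,0.5,0.5]}' 30
python3 look.py d c2,535,590,100,175,48,66
```

```text
clock: 7.95
eef_pos: [558.4, 137.7, 231.1]
eef_rot: [-3.141, 0.002, -3.115]
wrist_force: [-0.9, -3.0, 7.6]
finger_gap: 57.8
finger_force: 30.0
eef [558.4 137.7 231.1] [-3.1415e+00  2.3000e-03 -3.1154e+00] t 8.0 gap 57.73218906192792
c2 6533 zmed 58.0 c [558.5 137.6] wh [38.7 75. ] ang 0.54 med [554.5 138.5]
```

```bash
python3 -m creep '{"slide":[[0,0,1.5],[0,0,5.5],[-0.6,-5.7,0],[-0.6,-5.7,0],[-0.6,-5.7,0],[-0.6,-5.7,0],[-0.6,-5.7,0],[-0.6,-5.7,0]],"turn":[0,0,0.015,0,0,0,0,0],"claw":[0.5,0.5,0.5,0.5,0.5,0.5,0.5,0.5]}' 
python3 -m creep '{"slide":[[-0.5,-5.7,0],[-0.6,-5.7,0],[-0.5,-5.8,0],[0,0,0],[0,0,0]],"turn":[0,0,0,0,0],"claw":[0.5,0.5,0.5,0.5,0.5]}'
python3 look.py e prn,425,550,-430,-320,44,56 held,470,545,-420,-330,115,140
```

```text
clock: 9.0
eef_pos: [521.6, -205.8, 300.8]
eef_rot: [-3.141, 0.001, -3.1]
wrist_force: [0.9, -0.9, -2.3]
finger_gap: 58.2
finger_force: 30.0
clock: 9.62
eef_pos: [506.1, -375.8, 300.0]
eef_rot: [3.141, -0.0, -3.101]
wrist_force: [0.0, 1.4, -1.9]
finger_gap: 58.0
finger_force: 30.0
eef [ 506.3 -375.2  300.1] [ 3.1414  0.     -3.0996] t 9.68 gap 57.832729437792196
prn 3251 zmed 49.1 c [ 477.2 -380.1] wh [71.2 84.7] ang 4.33 med [ 475.7 -375.6]
held 7056 zmed 126.9 c [ 506. -374.] wh [38.8 82.2] ang 2.14 med [ 501.  -374.3]
```

View pics/we.png

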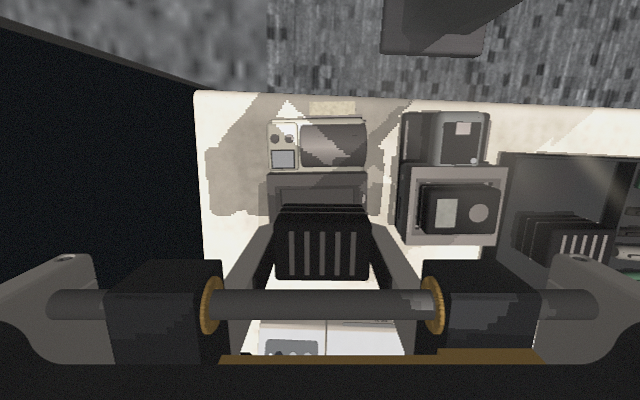

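```bash
python3 -m creep '{"slide":[[-0.05,0,-1.5],[0,0,-1.2],[0,0,-1],[0,0,-0.5],[0,0,0]],"turn":[0,0,0,0,0],"claw":[0.5,0.5,0.5,0.5,0.5]}'
```

```text
clock: 10.3
eef_pos: [506.2, -376.9, 261.0]
eef_rot: [-3.137, 0.005, -3.101]
wrist_force: [-3.7, -2.6, 25.5]
finger_gap: 59.8
finger_force: 30.6
```

```bash
python3 -m creep '{"slide":[[0,0,0.8],[-0.12,0,0],[0,0,0]],"turn":[0,0,0],"claw":[0.5,0.5,0.5]}'; python3 look.py f prn,425,550,-430,-320,44,56 held,470,545,-420,-330,80,105
```

```text
clock: 10.68
eef_pos: [504.6, -376.0, 265.3]
eef_rot: [3.141, 0.0, -3.1]
wrist_force: [3.1, -0.5, 1.1]
finger_gap: 60.4
finger_force: 29.3
eef [ 504.6 -376.   265.3] [ 3.1414e+00  3.0000e-04 -3.1002e+00] t 10.72 gap 59.87155827001879
prn 4258 zmed 48.9 c [ 491.3 -379.4] wh [100.   84.3] ang 3.12 med [ 474.3 -375.3]
held 7432 zmed 94.8 c [ 503.1 -374.7] wh [38.5 84.1] ang 3.87 med [ 498.2 -375. ]
```

View pics/wf.png

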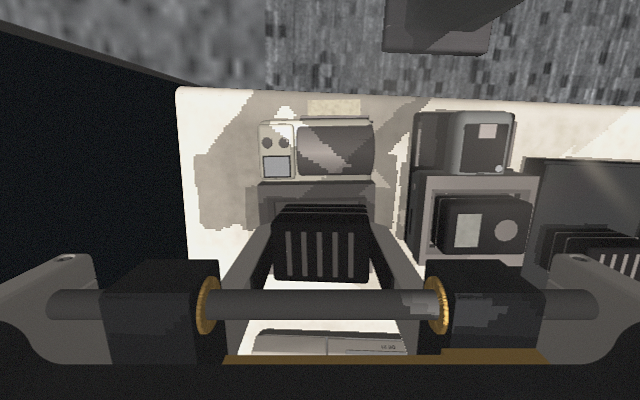

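```bash
cat > plane.py <<'E'
from h import *
import sys
f,x0,x1,y0,y1,z0,z1=sys.argv[1],*map(float,sys.argv[2:])
P=np.load(f);m=(P[...,0]>x0)&(P[...,0]<x1)&(P[...,1]>y0)&(P[...,1]<y1)&(P[...,2]>z0)&(P[...,2]<z1);p=P[m]
for _ in range(5):
    c=p.mean(0);A=np.c_[p[:,:2]-c[:2],np.ones(len(p))];s=np.linalg.lstsq(A,p[:,2],rcond=None)[0];r=p[:,2]-A@s;p=p[abs(r)<max(1,2*r.std())]
print("c",c.round(1),"slope x,y",s[:2].round(4),len(p),"x",np.percentile(p[:,0],[1,99]).round(1))
E
python3 plane.py we.npy 480 535 -397 -354 118 135; python3 plane.py wf.npy 475 535 -397 -354 85 105; python3 plane.py wd.npy 530 590 117 158 50 66
```

```text
c [ 505.1 -375.6  127.1] slope x,y [0.0009 0.0021] 3749 x [487.7 523.9]
c [ 502.5 -375.3   95.2] slope x,y [0.0026 0.0935] 3905 x [484.9 521.5]
c [557.6 137.5  58.1] slope x,y [0.0034 0.0002] 3576 x [540.2 576.3]
```

```bash
python3 - <<'E'
import numpy as np
for f in ["wa","wb","we","wf"]:
    P=np.load(f+".npy")
    for x0,x1 in [(466,474),(474,482),(485,495),(515,525),(532,540)]:
        m=(P[...,0]>x0)&(P[...,0]<x1)&(P[...,1]>-440)&(P[...,1]<-315)&(abs(P[...,2]-49)<3)
        y=P[m][:,1]
        if len(y)>10: print(f,x0,len(y),np.percentile(y,[0.5,99.5]).round(1),np.percentile(y,[0.5,99.5]).mean().round(1))
    for y0,y1 in [(-418,-410),(-345,-338)]:
        m=(P[...,1]>y0)&(P[...,1]<y1)&(P[...,0]>450)&(P[...,0]<560)&(abs(P[...,2]-49)<3)
        x=P[m][:,0]
        if len(x)>10: print(f,"y",y0,len(x),np.percentile(x,[0.5,99.5]).round(1))
E
```

```text
wa 466 252 [-417.9 -336.2] -377.1
wa 474 591 [-419.8 -335.9] -377.8
wa 485 232 [-419.1 -334.9] -377.0
wa 515 153 [-417.2 -334.3] -375.7
wa 532 328 [-416.2 -333.5] -374.8
wa y -418 455 [473.2 543.1]
wa y -345 347 [469.  538.6]
wb 466 528 [-417.7 -339. ] -378.3
wb 474 1401 [-421.8 -338.5] -380.1
wb 485 624 [-421.3 -337.7] -379.5
wb 532 57 [-412.3 -336.3] -374.3
wb y -418 498 [473.6 543.3]
wb y -345 430 [451.5 538.9]
we 466 312 [-412.2 -338.7] -375.4
we 474 938 [-421.4 -338.3] -379.9
we 485 327 [-420.8 -337.2] -379.0
we y -418 394 [473.8 514.6]
we y -345 271 [450.5 497.9]
wf 466 482 [-418.5 -339. ] -378.7
wf 474 1254 [-421.8 -338.5] -380.1
wf 485 339 [-421.5 -337.5] -379.5
wf 532 45 [-412.8 -334.9] -373.9
wf y -418 454 [473.5 542.9]
wf y -345 300 [460.4 497.7]
```

```bash
python3 -m creep '{"slide":[[0,0,0.6],[0.2,-0.25,0],[0,0,-0.8],[0,0,-0.4],[0,0,0]],"turn":[0,0.01,0,0,0],"claw":[0.5,0.5,0.5,0.5,0.5]}'; python3 look.py g; python3 plane.py wg.npy 475 535 -397 -354 80 105
```

```text
clock: 11.35
eef_pos: [506.4, -379.0, 259.9]
eef_rot: [-3.14, 0.001, -3.091]
wrist_force: [0.8, -4.1, -0.3]
finger_gap: 59.7
finger_force: 29.4
eef [ 506.3 -379.1  259.7] [-3.1400e+00  8.0000e-04 -3.0908e+00] t 11.4 gap 59.66604856639329
c [ 504.4 -375.3   89.8] slope x,y [-0.0034  0.0892] 3887 x [486.7 523.4]
```

```bash
python3 -m creep '{"slide":[[0,0,-0.4],[0,0,-0.2],[0,0,0]],"turn":[0,0,0],"claw":[0.5,0.5,0.5]}'; python3 look.py h; python3 plane.py wh.npy 475 535 -397 -354 75 105
```

```text
clock: 11.78
eef_pos: [506.6, -378.3, 253.7]
eef_rot: [3.141, 0.0, -3.09]
wrist_force: [0.4, 1.8, 5.8]
finger_gap: 58.5
finger_force: 29.8
eef [ 506.6 -378.3  253.8] [ 3.1412e+00  5.0000e-04 -3.0902e+00] t 11.82 gap 58.60689140808675
c [ 504.3 -375.4   85.2] slope x,y [0.0012 0.0351] 4013 x [486.8 523. ]
```

```bash
python3 -m creep '{"slide":[[0,0,0],[0,0,0],[0,0,0],[0,0,3],[0,0,4],[-1,5,3],[-0.5,5,0],[0,0,0]],"turn":[0,0,0,0,0,0,0,0],"claw":[0.8,0.8,0.8,0.8,0.8,0.8,0.8,0.8]}'; python3 -m creep '{"slide":[[0,0,0],[0,0,0]],"turn":[0,0],"claw":[0.8,0.8]}'; python3 look.py i df,475,540,-420,-335,76,95 sf,465,525,-305,-220,56,75; python3 plane.py wi.npy 475 535 -407 -345 75 105
python3 - <<'E'
import numpy as np
P=np.load("wi.npy")
for x0,x1 in [(458,466),(466,474),(480,488),(520,526)]:
    m=(P[...,0]>x0)&(P[...,0]<x1)&(P[...,1]>-312)&(P[...,1]<-210)&(abs(P[...,2]-47.5)<3);y=P[m][:,1]
    if len(y)>10: print(x0,len(y),np.percentile(y,[0.5,99.5]).round(1),np.percentile(y,[0.5,99.5]).mean().round(1))
for y0,y1 in [(-300,-293),(-292,-284),(-235,-228),(-227,-222)]:
    m=(P[...,1]>y0)&(P[...,1]<y1)&(P[...,0]>440)&(P[...,0]<550)&(abs(P[...,2]-47.5)<3);x=P[m][:,0]
    if len(x)>10: print("y",y0,len(x),np.percentile(x,[0.5,99.5]).round(1))
E
```

```text
clock: 12.82
eef_pos: [491.3, -276.3, 354.3]
eef_rot: [-3.141, 0.0, -3.088]
wrist_force: [-0.1, 0.2, 0.5]
finger_gap: 75.1
finger_force: 0.0
clock: 13.08
eef_pos: [491.4, -279.6, 353.3]
eef_rot: [3.141, -0.0, -3.091]
wrist_force: [-0.6, -0.2, 0.4]
finger_gap: 74.9
finger_force: 0.0
eef [ 491.4 -279.6  353.2] [ 3.1413e+00 -5.0000e-04 -3.0915e+00] t 13.12 gap 74.88655525335429
df 2430 zmed 83.9 c [ 504.8 -376.1] wh [38.1 58.3] ang 3.22 med [ 502.7 -375.8]
sf 2157 zmed 63.9 c [ 495.3 -261.3] wh [37.9 57.4] ang 2.8 med [ 494.1 -261.8]
c [ 504.  -376.7   84. ] slope x,y [0.0025 0.0003] 2017 x [486.4 523.7]
458 412 [-301.8 -222.8] -262.3
466 544 [-301.7 -222.4] -262.0
480 124 [-301.4 -221.7] -261.6
520 391 [-299.  -220.5] -259.7
y -300 415 [462.7 531.6]
y -292 179 [461.9 531.2]
y -235 206 [459.8 530. ]
y -227 317 [459.9 528.9]
```

View pics/wi.png

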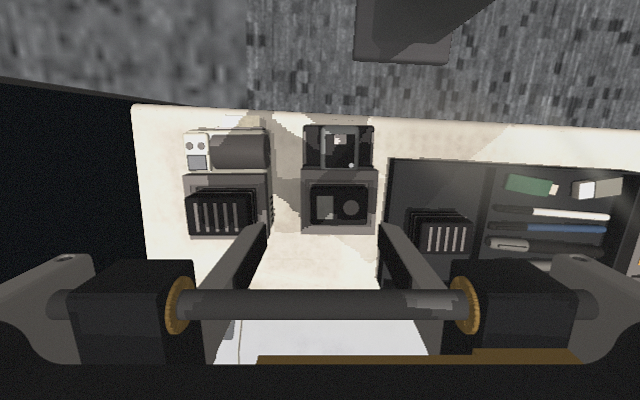

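```bash
python3 -m creep '{"slide":[[0.4,1.8,-4],[0,0,-4],[0,0,-2.3],[0,0,0],[0,0,0],[0,0,0],[0,0,0],[0,0,0]],"turn":[0,0,0,0,0,0,0,0],"claw":[0.8,0.8,0.8,0.8,0.5,0.5,0.5,0.5]}' 40
python3 -m creep '{"slide":[[0,0,1.5],[0,0,5],[0,0,2],[0,0,0]],"turn":[0,0,0,0],"claw":[0.5,0.5,0.5,0.5]}'
python3 look.py j; python3 plane.py wj.npy 465 535 -281 -240 120 165
```

```text
clock: 14.12
eef_pos: [495.4, -260.8, 250.8]
eef_rot: [-3.141, 0.0, -3.09]
wrist_force: [-0.9, -0.8, 0.2]
finger_gap: 57.8
finger_force: 40.0
clock: 14.62
eef_pos: [495.4, -260.6, 337.7]
eef_rot: [-3.14, 0.003, -3.09]
wrist_force: [1.1, -0.6, -1.7]
finger_gap: 57.2
finger_force: 40.0
eef [ 495.3 -260.5  336. ] [-3.1412e+00  7.0000e-04 -3.0903e+00] t 14.68 gap 57.53541318534923
c [ 494.7 -260.5  149.3] slope x,y [ 0.0048 -0.    ] 3178 x [477.2 513.4]
```

```bash
python3 -m creep '{"slide":[[0.9,5.7,0],[0.9,5.7,0],[0.9,5.7,0],[0.9,5.7,0],[0.9,5.7,0],[0.9,5.7,0],[0.9,5.6,0],[0,0,-4]],"turn":[-0.025,0,0,0,0,0,0,0],"claw":[0.5,0.5,0.5,0.5,0.5,0.5,0.5,0.5]}'
python3 -m creep '{"slide":[[0,0,-2],[0,0,0],[0,0,0]],"turn":[0,0,0],"claw":[0.5,0.5,0.5]}'
cat > edge.py <<'E'
import numpy as np,sys
# file xc yc yaw halfx halfy z : slices in object frame
f=sys.argv[1];xc,yc,yaw,hx,hy,z=map(float,sys.argv[2:])
P=np.load(f);d=P[...,:2]-[xc,yc];c,s=np.cos(yaw),np.sin(yaw)
u=d[...,0]*c+d[...,1]*s;v=-d[...,0]*s+d[...,1]*c;ok=(abs(P[...,2]-z)<3)&(abs(u)<hx+8)&(abs(v)<hy+8)
for a in np.arange(-hx+2,hx-7,8):
    y=v[ok&(u>a)&(u<a+6)]
    if len(y)>60: q=np.percentile(y,[.5,99.5]);print("u",a,len(y),q.round(1),q.mean().round(1))
for a in np.arange(-hy+2,hy-7,8):
    y=u[ok&(v>a)&(v<a+6)]
    if len(y)>60: q=np.percentile(y,[.5,99.5]);print("v",a,len(y),q.round(1),q.mean().round(1))
E
python3 look.py k; python3 plane.py wk.npy 530 590 118 158 80 120; python3 edge.py wk.npy 521.5 136.7 0.026 67 42 24; echo; python3 edge.py wc.npy 521.5 136.7 0.026 67 42 24
```

```text
clock: 15.68
eef_pos: [558.6, 140.8, 296.0]
eef_rot: [3.141, 0.003, -3.111]
wrist_force: [1.0, -0.7, -2.2]
finger_gap: 57.6
finger_force: 40.0
clock: 16.05
eef_pos: [558.5, 137.3, 276.1]
eef_rot: [3.142, 0.0, -3.116]
wrist_force: [0.8, 0.7, -1.9]
finger_gap: 57.5
finger_force: 40.0
eef [558.6 137.2 276.4] [ 3.1414e+00  1.0000e-03 -3.1157e+00] t 16.1 gap 57.63825985950092
c [558.2 137.9  89.7] slope x,y [ 0.0017 -0.0002] 2994 x [540.8 576.7]
u -65.0 884 [-40.8  42.2] 0.7
u -57.0 215 [-41.2  42.7] 0.7
u -49.0 202 [-41.   42.2] 0.6
u -41.0 208 [-41.2  42.6] 0.7
u -33.0 175 [-41.   42.1] 0.5
u -25.0 177 [-41.3  42.4] 0.6
u -17.0 550 [-40.6  42. ] 0.7
u -9.0 711 [-41.   42.2] 0.6
u -1.0 748 [-40.7  42.5] 0.9
u 7.0 663 [-40.9  42.1] 0.6
u 15.0 184 [-41.5  42.6] 0.6
u 23.0 161 [-40.8  42.1] 0.6
u 31.0 93 [-41.2  42.3] 0.6
v -40.0 958 [-66.8  40.9] -13.0
v -32.0 407 [-66.9  29.6] -18.7
v -24.0 346 [-66.9  15. ] -25.9
v -16.0 322 [-66.8  15. ] -25.9
v -8.0 337 [-66.9  14.2] -26.4
v 0.0 357 [-66.9  14.3] -26.3
v 8.0 327 [-66.8  15. ] -25.9
v 16.0 340 [-66.8  14.9] -25.9
v 24.0 340 [-66.9  14.1] -26.4
v 32.0 869 [-66.8  32. ] -17.4

u -65.0 444 [-41.7  41.3] -0.2
u -57.0 119 [-42.   41.6] -0.2
u -49.0 109 [-42.2  41.2] -0.5
u -41.0 114 [-42.3  41.6] -0.4
u -33.0 104 [-42.5  40.8] -0.8
u -25.0 104 [-41.6  41.3] -0.2
u -17.0 334 [-41.7  41.3] -0.2
u -9.0 440 [-41.9  40.8] -0.5
u -1.0 439 [-42.   41.2] -0.4
u 7.0 396 [-42.3  40.5] -0.9
u 15.0 181 [-42.4  41. ] -0.7
u 23.0 95 [-42.5  41.5] -0.5
u 31.0 85 [-41.7  40.7] -0.5
u 39.0 81 [-41.7  41.1] -0.3
u 47.0 85 [-42.1  41.3] -0.4
u 55.0 86 [-42.2  40.7] -0.7
v -40.0 730 [-66.4  65.7] -0.4
v -32.0 188 [-66.6  17.7] -24.4
v -24.0 204 [-66.7  17.6] -24.5
v -16.0 206 [-66.8  17.9] -24.4
v -8.0 209 [-66.9  18.2] -24.4
v 0.0 201 [-67.1  18.1] -24.5
v 8.0 203 [-67.2  18.2] -24.5
v 16.0 199 [-66.3  18.3] -24.0
v 24.0 197 [-66.5  18.8] -23.8
v 32.0 668 [-66.5  66. ] -0.3
```

View pics/wk.png

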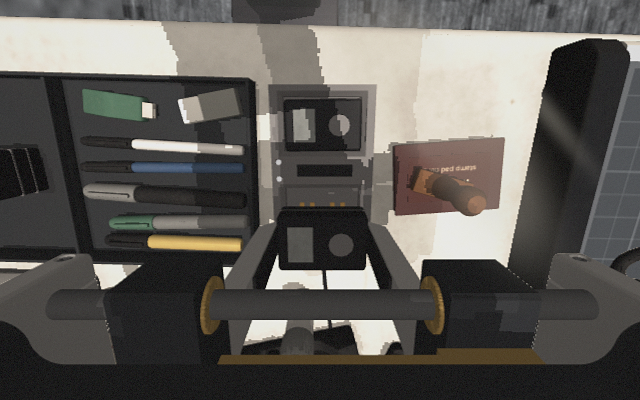

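```bash
python3 -m creep '{"slide":[[0,0.05,-2],[0,0,-1.5],[0,0,-0.8],[0,0,-0.6],[0,0,0]],"turn":[0,0,0,0,0],"claw":[0.5,0.5,0.5,0.5,0.5]}'; python3 look.py l; python3 plane.py wl.npy 530 590 118 158 34 60
```

```text
clock: 16.73
eef_pos: [558.5, 137.9, 226.9]
eef_rot: [3.142, 0.001, -3.115]
wrist_force: [-0.3, 0.2, -1.7]
finger_gap: 57.5
finger_force: 40.0
eef [558.5 137.8 226.9] [ 3.1415e+00  6.0000e-04 -3.1154e+00] t 16.77 gap 57.59044690852969
c [558.1 137.9  40.3] slope x,y [ 0.0019 -0.0004] 2972 x [540.6 576.6]
```

```bash
python3 -m creep '{"slide":[[0,0,0],[0,0,0],[0,0,0],[0,0,4],[-3.7,-0.1,2],[-3.65,-0.1,0],[0,0,0],[0,0,-4]],"turn":[0,0,0,0,0,0,0,0],"claw":[0.8,0.8,0.8,0.8,0.8,0.8,0.8,0.8]}'
python3 -m creep '{"slide":[[0,0,-2],[0,0,0],[0,0,0],[0,0,0],[0,0,0],[0,0,0]],"turn":[0,0,0,0,0,0],"claw":[0.8,0.8,0.5,0.5,0.5,0.5]}' 40
python3 -m creep '{"slide":[[0,0,1.5],[0,0,4],[0,0,4],[0,0,0]],"turn":[0,0,0,0],"claw":[0.5,0.5,0.5,0.5]}'
python3 look.py m c2,535,590,95,180,33,50; python3 plane.py wm.npy 455 515 116 156 110 160
```

```text
clock: 17.77
eef_pos: [486.0, 136.1, 248.6]
eef_rot: [3.141, 0.006, -3.115]
wrist_force: [1.1, -0.2, -0.4]
finger_gap: 75.5
finger_force: 0.0
clock: 18.52
eef_pos: [485.1, 135.9, 227.4]
eef_rot: [3.141, 0.001, -3.115]
wrist_force: [-0.9, 0.4, 7.0]
finger_gap: 57.6
finger_force: 40.0
clock: 19.02
eef_pos: [485.1, 135.9, 325.0]
eef_rot: [3.141, 0.005, -3.115]
wrist_force: [0.6, 0.5, -2.3]
finger_gap: 57.8
finger_force: 40.0
eef [484.8 135.8 322.9] [ 3.1412e+00  2.3000e-03 -3.1153e+00] t 19.07 gap 57.40867755772183
c2 923 zmed 37.6 c [566.4 138.4] wh [20.7 57.2] ang 1.98 med [565.9 138.4]
c [483.9 136.  135.5] slope x,y [ 0.0046 -0.0005] 3139 x [466.5 502.7]
```

```bash
python3 -m creep '{"slide":[[0.2,-5.7,0],[0.1,-5.7,0],[0.2,-5.7,0],[0.1,-5.7,0],[0.2,-5.7,0],[0.1,-5.6,0],[0.2,-5.6,0],[0,0,-2.5]],"turn":[0.022,0,0,0,0,0,0,0],"claw":[0.5,0.5,0.5,0.5,0.5,0.5,0.5,0.5]}'
python3 -m creep '{"slide":[[0,0,-1],[0,0,0],[0,0,0]],"turn":[0,0,0],"claw":[0.5,0.5,0.5]}'
python3 look.py n; python3 plane.py wn.npy 465 530 -281 -241 80 120; python3 edge.py wn.npy 495.6 -260.9 0.045 35 40 48
```

```text
clock: 20.08
eef_pos: [495.4, -264.3, 296.1]
eef_rot: [-3.141, 0.001, -3.097]
wrist_force: [0.3, 1.8, -2.7]
finger_gap: 57.7
finger_force: 40.0
clock: 20.45
eef_pos: [496.2, -260.7, 287.3]
eef_rot: [-3.141, 0.001, -3.092]
wrist_force: [0.3, 0.2, -1.7]
finger_gap: 57.5
finger_force: 40.0
eef [ 496.1 -260.7  287.4] [-3.1410e+00  9.0000e-04 -3.0926e+00] t 20.5 gap 57.55953850478173
c [ 495.1 -261.1  100.1] slope x,y [0.0026 0.0012] 3095 x [477.5 514. ]
u -33.0 764 [-39.8  39.5] -0.2
u -25.0 396 [-39.3  39.7] 0.2
u -17.0 145 [-39.9  39.6] -0.2
u -9.0 94 [-40.2  39.6] -0.3
v -38.0 292 [-34.4  34.9] 0.2
v -30.0 117 [-34.7 -21.7] -28.2
v -22.0 119 [-34.6 -21.8] -28.2
v -14.0 136 [-42.8 -21.8] -32.3
v -6.0 132 [-42.9 -21.9] -32.4
v 2.0 133 [-42.4 -21.8] -32.1
v 10.0 134 [-41.3 -21.9] -31.6
v 18.0 112 [-34.4 -21.6] -28.0
v 26.0 121 [-34.3 -13. ] -23.6
```

Aligned within 0.3 mm; lower 3.6 cm.

```bash
python3 -m creep '{"slide":[[0,0,-1.5],[0,0,-1],[0,0,-0.7],[0,0,-0.4],[0,0,0]],"turn":[0,0,0,0,0],"claw":[0.5,0.5,0.5,0.5,0.5]}'; python3 look.py o; python3 plane.py wo.npy 465 530 -281 -241 55 80
```

```text
clock: 21.12
eef_pos: [496.0, -261.2, 251.4]
eef_rot: [-3.141, 0.0, -3.093]
wrist_force: [-2.8, 3.1, 7.5]
finger_gap: 57.8
finger_force: 40.0
eef [ 496.  -261.2  251.4] [-3.1415e+00  5.0000e-04 -3.0934e+00] t 21.18 gap 57.40487728783537
c [ 494.8 -261.2   64.1] slope x,y [ 0.0017 -0.0016] 3006 x [477.1 513.6]
```

```bash
python3 -m creep '{"slide":[[0,0,0],[0,0,0],[0,0,0],[0,0,4],[0.5,2,5],[1,5,0],[1,4.9,0],[0,0,0]],"turn":[0,0,0,0,0,0,0,0],"claw":[0.8,0.8,0.8,0.8,0.8,0.8,0.8,0.8]}'
python3 -m creep '{"slide":[[0,0,0],[0,0,0]],"turn":[0,0],"claw":[0.8,0.8]}'
python3 look.py p sf,465,525,-305,-220,56,75 tray,495,570,-190,-100,38,58; python3 plane.py wp.npy 465 530 -295 -230 55 80;python3 plane.py wp.npy 500 570 -180 -110 38 60
```

```text
clock: 22.18
eef_pos: [521.3, -139.7, 340.8]
eef_rot: [3.141, 0.0, -3.09]
wrist_force: [0.3, -0.7, -0.1]
finger_gap: 75.2
finger_force: 0.0
clock: 22.42
eef_pos: [520.7, -143.2, 340.5]
eef_rot: [-3.142, -0.0, -3.095]
wrist_force: [-0.3, -0.0, -0.7]
finger_gap: 75.3
finger_force: 0.0
eef [ 520.7 -143.1  340.5] [-3.1416e+00 -2.0000e-04 -3.0948e+00] t 22.48 gap 75.38451953766327
sf 2626 zmed 64.0 c [ 495.4 -259.7] wh [38.1 57.9] ang 4.12 med [ 494.3 -258.5]
tray 2076 zmed 47.2 c [ 529.7 -141.2] wh [37.3 57.7] ang 2.35 med [ 528.2 -141.3]
c [ 495.1 -259.7   64. ] slope x,y [ 0.0005 -0.0012] 2198 x [477.  513.6]
c [ 529.6 -141.3   47.2] slope x,y [0.0019 0.0003] 1746 x [511.8 547.9]
```

```bash
python3 -m creep '{"slide":[[0.9,0.1,-4.5],[0,0,-4.5],[0,0,-3.1],[0,0,0],[0,0,0],[0,0,0],[0,0,0],[0,0,0]],"turn":[0,0,0,0,0,0,0,0],"claw":[0.8,0.8,0.8,0.8,0.5,0.5,0.5,0.5]}' 40
python3 -m creep '{"slide":[[0,0,2],[0,0,5],[-0.9,5.6,1],[-0.9,5.6,0],[-0.9,5.6,0],[-0.9,5.5,0],[-0.9,5.5,0],[0,0,0]],"turn":[0,0,-0.02,0,0,0,0,0],"claw":[0.5,0.5,0.5,0.5,0.5,0.5,0.5,0.5]}' 
python3 -m creep '{"slide":[[0,0,-2],[0,0,0],[0,0,0]],"turn":[0,0,0],"claw":[0.5,0.5,0.5]}'
python3 look.py q; python3 plane.py wq.npy 455 515 116 156 90 130; python3 edge.py wq.npy 521.5 136.7 0.026 67 42 24
```

```text
clock: 23.48
eef_pos: [530.2, -141.4, 221.2]
eef_rot: [-3.141, 0.002, -3.093]
wrist_force: [-0.4, -0.5, 7.5]
finger_gap: 57.7
finger_force: 40.0
clock: 24.48
eef_pos: [484.1, 139.7, 300.1]
eef_rot: [3.141, 0.001, -3.109]
wrist_force: [0.2, -0.5, -1.4]
finger_gap: 57.8
finger_force: 40.0
clock: 24.85
eef_pos: [485.2, 136.3, 280.3]
eef_rot: [3.142, 0.001, -3.114]
wrist_force: [0.8, 0.4, -1.5]
finger_gap: 57.6
finger_force: 40.0
eef [485.2 136.4 280.4] [ 3.1415e+00  9.0000e-04 -3.1141e+00] t 24.9 gap 57.6411401290853
c [484.2 136.  106.6] slope x,y [0.0009 0.0014] 3517 x [466.8 503. ]
u -65.0 557 [-40.7  42.3] 0.8
u -57.0 161 [-41.1  42.5] 0.7
u -49.0 151 [-40.8  42.1] 0.7
u 31.0 119 [-41.2  42.6] 0.7
v -40.0 314 [-67.3  39.6] -13.8
v -32.0 75 [-67.4  38.8] -14.3
v -24.0 62 [-67.3 -59.4] -63.3
v -16.0 64 [-67.3 -59.2] -63.3
v -8.0 62 [-67.3 -59.3] -63.3
v 0.0 61 [-67.3 -59.3] -63.3
v 8.0 66 [-67.3 -59.3] -63.3
v 16.0 61 [-67.2 -59.4] -63.3
v 32.0 232 [-67.2  41. ] -13.1
```

```bash
python3 -m creep '{"slide":[[-0.03,0.03,-2],[0,0,-1.5],[0,0,-0.8],[0,0,-0.5],[0,0,0]],"turn":[0,0,0,0,0],"claw":[0.5,0.5,0.5,0.5,0.5]}'; python3 look.py r; python3 plane.py wr.npy 455 515 116 156 50 75
```

```text
clock: 25.52
eef_pos: [484.8, 137.2, 232.0]
eef_rot: [3.141, 0.001, -3.113]
wrist_force: [0.7, 1.3, -1.9]
finger_gap: 57.6
finger_force: 40.0
eef [484.7 137.2 231.9] [ 3.1415e+00  6.0000e-04 -3.1133e+00] t 25.57 gap 57.69703839661961
c [483.7 136.   58.2] slope x,y [ 0.0003 -0.0001] 3478 x [466.2 502.5]
```

Seated; release, retreat upward and back, and check everything.

```bash
python3 -m creep '{"slide":[[0,0,0],[0,0,0],[0,0,0],[0,0,4],[0,0,5],[-2,0,2],[0,0,0],[0,0,0]],"turn":[0,0,0,0,0,0,0,0],"claw":[0.8,0.8,0.8,0.8,0.8,0.8,0.8,0.8]}'
python3 look.py s c1,460,510,95,180,52,66 c2,535,590,95,180,33,47; python3 plane.py ws.npy 455 515 105 170 50 66; python3 plane.py ws.npy 535 590 105 170 34 47
python3 - <<'E'
from h import *
im,d=manip.camera("side");cv2.imwrite("pics/side1c.png",cv2.resize(im[90:340,180:480,::-1],(720,600),interpolation=cv2.INTER_CUBIC))
P=pts("side",d);np.save("s1.npy",P)
E
python3 plane.py s1.npy 480 535 -405 -345 75 95; python3 plane.py s1.npy 470 522 -290 -230 55 75
```

```text
clock: 26.58
eef_pos: [464.8, 137.1, 340.8]
eef_rot: [-3.141, -0.001, -3.113]
wrist_force: [-0.2, 0.0, -0.4]
finger_gap: 75.2
finger_force: 0.0
eef [464.9 137.1 340.6] [-3.1413e+00 -1.4000e-03 -3.1134e+00] t 26.62 gap 75.06772581245885
c1 2140 zmed 57.7 c [483.9 138. ] wh [37.9 58.1] ang 1.28 med [482.5 138. ]
c2 1337 zmed 39.5 c [553.8 138.6] wh [29.9 58.1] ang 1.67 med [552.1 138.6]
c [483.4 138.1  57.8] slope x,y [ 0.0028 -0.0003] 1797 x [465.8 501.8]
c [553.7 138.2  39.6] slope x,y [ 0.0178 -0.0004] 1100 x [539.8 568.1]plane.py:6: RuntimeWarning: Mean of empty slice.
  c=p.mean(0);A=np.c_[p[:,:2]-c[:2],np.ones(len(p))];s=np.linalg.lstsq(A,p[:,2],rcond=None)[0];r=p[:,2]-A@s;p=p[abs(r)<max(1,2*r.std())]
  ret = um.true_divide(
  ret = _var(a, axis=axis, dtype=dtype, out=out, ddof=ddof,
  arrmean = um.true_divide(arrmean, div, out=arrmean,
  ret = ret.dtype.type(ret / rcount)
Traceback (most recent call last):
  File "plane.py", line 7, in <module>
    print("c",c.round(1),"slope x,y",s[:2].round(4),len(p),"x",np.percentile(p[:,0],[1,99]).round(1))
                                                               ~~~~~~~~~~~~~^^^^^^^^^^^^^^^
IndexError: index -1 is out of bounds for axis 0 with size 0
plane.py:6: RuntimeWarning: Mean of empty slice.
  c=p.mean(0);A=np.c_[p[:,:2]-c[:2],np.ones(len(p))];s=np.linalg.lstsq(A,p[:,2],rcond=None)[0];r=p[:,2]-A@s;p=p[abs(r)<max(1,2*r.std())]
  ret = um.true_divide(
  ret = _var(a, axis=axis, dtype=dtype, out=out, ddof=ddof,
  arrmean = um.true_divide(arrmean, div, out=arrmean,
  ret = ret.dtype.type(ret / rcount)
Traceback (most recent call last):
  File "plane.py", line 7, in <module>
    print("c",c.round(1),"slope x,y",s[:2].round(4),len(p),"x",np.percentile(p[:,0],[1,99]).round(1))
                                                               ~~~~~~~~~~~~~^^^^^^^^^^^^^^^
IndexError: index -1 is out of bounds for axis 0 with size 0
```

View pics/side1c.png

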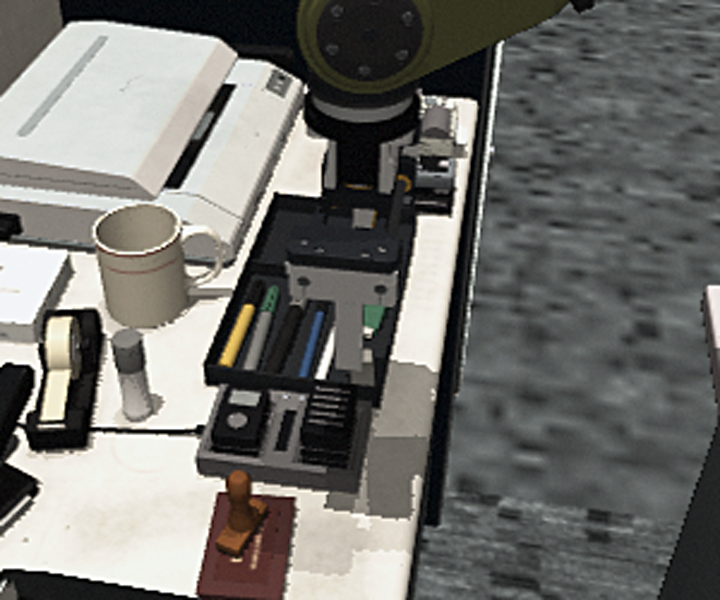

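View pics/ws.png

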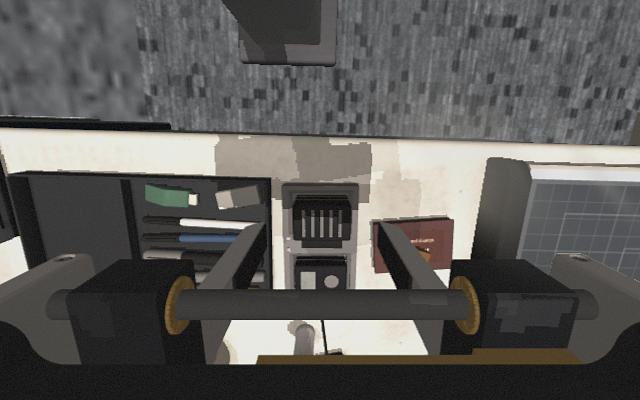

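```bash
python3 -c "
from cell import manip
print(manip.sign_off())"
```

```text
the job is handed in; nothing more can be done
None
```

The battery swap is finished and handed in at about 27 s: the deep charged pack is in the printer, the slim charged one in the stapler, both flat packs are in the charger, all measured level and at seated height, and the stamp is still standing on its pad. The arm hid the printer and stapler in the last picture, so those two were checked just after each was placed.

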